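# Pack the peg tin in the balcony rack and close the stop

## Task

Stand the steel peg tin upright and square in the wooden rack, centred front to back, between the blue soap box and the red sliding stop. Then push the stop up snug, so that stop, tin, box and end wall stand close together without gaps; the box must stay standing in its place.

Things in the scene. Friction and masses are not known exactly. Their poses are not given: they have to be found in the camera images.
- rack: Fixed pale-wood rack: floor board 130 (x) by 380 (y) by 12 mm thick. Origin: centre of the board's underside, on the shelf. Its y runs along the rack to the end wall (16 mm thick, top 132 mm above the shelf, inner face at y = +174 mm); its x points to the back edge, away from the robot, where a lip 8 mm high has its inner face at x = +59 mm. No front lip.
- stop_back (a point): Red end stop, an upright plate 100 (x) by 14 (y) by 100 mm, top 112 mm above the shelf. The point: middle of its outer face, 72 mm above the shelf; the face towards the wall is 14 mm further along the rack's y. Slides only along the rack's y (1.5 N friction, stays where left), starts wide open; push it to the wall on its outer face, e.g. with shut fingers.
- tin_mid (a point): Centre of the closed steel peg tin, 90 (x) by 45 (y) by 110 mm (z, up), 0.25 to 0.5 kg, bare grey metal, dark line below the lid, small wooden peg mark on top. It stands loose on the shelf in front of the rack, beside a glass jar and a yellow scoop that are not wanted; the point is 55 mm above its underside. Grip it across its 45 mm thickness (its y).
- box_mid (a point): Centre of the blue soap box with a white band, 90 (x) by 40 (y) by 120 mm (z, up), about 0.4 kg. It stands loose in the rack, a few mm from the end wall; the point is 60 mm above its underside. Axes nearly as the rack's.
There are look-alikes about, which are no part of the job. Leave any green or pink look-alike of the part that bears tin_mid alone.

How it is judged:
By the outcome, as a careful person would: the job done as asked, in the order asked, and still so for the second after the job is handed in, with the robot touching nothing.
It also fails if it takes over 51 s, if anything falls off the work surface, if the arm or the gripper's body presses on something with over 40 N, if the wrist force passes 120 N, or if a joint passes its speed limit or range.

## Robot

A 7-joint arm with a two-finger parallel gripper is mounted at the origin on the work surface. World frame = base frame: x ahead of the robot, y to its left, z up, the work surface at z = 0. Lengths are in m, angles in rad, forces in N, time in s.
With the tool pointing down it reaches from about 0.4 to 0.85 m from the base axis. Payload 10.4 kg.
Tool frame: the origin (TCP) lies at the very end of the fingers, on their centre line; the grasp point (between the pads) lies 19 mm behind it; x points along the fingers, z is the direction in which the jaws open and shut, and the axes are right-handed (so a half turn about x gives the same grasp; the last joint's range is limited). The gripper opens to 85 mm and grips with 20 to 120 N. Pads are 22 mm wide; open, the fingers measure 114 mm over their backs; the gripper's body (76 mm by 85 mm) begins 54 mm behind the grasp point. The pads swing forward as they close: fully open they stand 13 mm farther back than shut.
Start: joints at [1.326, 0.332, -0.065, 1.46, 0.022, 1.35, -0.088], TCP at [0.138, -0.61, 0.231] pointing down, gripper open.
Joint ranges: [-2.6, 2.6], [-0.5, 2.12], [-1.47, 1.34], [0.16, 2.42], [-1.27, 4.41], [0.06, 2.06], [-2.6, 2.6]. Speed limits (rad/s): [2.22, 2.22, 2.79, 2.79, 3.14, 3.14, 3.14].

## Interface

Orientations are given as a unit quaternion [w, x, y, z].
In Python, from workcell import r gives the robot as it stands.
- The arm moves only by the tool step_arm, never from a script. Its argument "series" is a list of rows, each a list of 5 numbers: the shift along the tool's x, y, z in mm, then the turn about the tool's x in degrees, then the gripper's target within -1 to 1 (shut at 1, half-way at 0, fully open at -1). In form: [[x, y, z, spin, jaw], ...]. A call has 1 to 20 rows; each row shifts and turns the pose as measured when the row begins, along the tool's axes as they then stand; what a row does not reach is not made up. A row lasts 1/12 s, in which the tool goes at most 41.7 mm and 7.16 degrees, less where a joint would pass 70% of its speed; a pose out of reach is approached as far as the arm can. A call is refused whole if a number of a shift passes 41.7 or a number of a turn 7.16, either way. A call with a gripper value outside its range is refused whole. The fingers move at their own pace and stop on an object; the grip force is fixed at half the most. Time passes only in rows, so rows that do not move let the fingers close. It gives the time, the measured TCP pose, the force and the opening at its end, in the units of the state.
- r.read_state(): the state, without advancing time (a new reading comes with each control period).
- r.capture(name): name is "side" or "top"; returns the picture (480x640x3 uint8, red, green, blue); there is no depth.
- r.camera_info(name): a dict with "mtx" (3x3 intrinsics, pixels), "k1" (the pictures are not rectified: a ray, as slopes to the right and down, at radius r is drawn at 1 + k1 r^2 times it, then the intrinsics apply), "view" (4x4, takes a point from world to camera coordinates). Camera axes: x right, y up, looking along -z (the intrinsics and any distortion apply to the point x, -y, -z); pixel columns grow to the right and rows downward; lengths in m; the calibration is good to about 2 mm. A picture is of the moment at which its call begins. camera_info takes no time and is no camera call.
- r.hand_in(): hands the job in, once; it reports no verdict.
Trained networks look in the newest picture that a camera, given by its name, has taken for a name from the list of things; names that differ only in an ending like _2 or _b are one class to them, and where a whole thing is asked for, a point or a joint stands for the part that bears it (a point fixed in the world has none). Each returns a list of dicts, best first, with "conf" (0 to 1); they miss things now and then, are a little off and sometimes report something else, mostly with a low value. They report only what shows in the picture. A call takes as long as a camera call. They do not tell look-alikes from the thing itself.
- r.outline_of(target, camera): "pixels" (480x640 bool, what is visible of it).
- r.place_of(target, camera): "location" ([x, y, z] in m, in world coordinates, good to about 4 mm: a listed point, or the origin of a listed thing).
The state is a dict: "t": time; "joint_pos": joint angles; "joint_velocities": joint speeds; "joint_efforts": joint torques, N m; "position": TCP position; "ee_rot": TCP orientation; "contact_force": force on the tool from outside, world axes, zero at the start; "moment": the same for the moment, N m; "finger_gap": finger opening in m.
Only numpy, scipy, OpenCV 4.12 (cv2) and the standard library are available. Lean on these libraries where they do the work, as an engineer would, in place of code of your own. Each camera call takes 0.05 s, during which the arm holds its last target. There are 200 camera calls.

## Working session

There is one attempt and no reset: what is moved stays moved. The work goes in short steps, Python scripts to look and compute and a tool call to move; the robot and the scene stay as the last step left them, time stands still between calls to the robot, and variables do not carry over. Pictures are saved under pics/ and viewed, about 8 in all and at most 12, crops included, and the job is handed in when it is done.

Besides the shell and the picture viewer there is one more tool, called after "Emit:" as name(argument=value, ...), one argument or row to a line, values as JSON. step_arm: Moves the arm, as the interface text tells. Its arguments: {"type":"object","properties":{"series":{"type":"array","items":{"type":"array","items":{"type":"number"}}}},"required":["series"]}

```bash
mkdir -p pics; cat > h.py <<'E'
import numpy as np, cv2
from workcell import r
def proj(P,c):
    i=r.camera_info(c);P=np.atleast_2d(P);V=np.array(i["view"]);q=P@V[:3,:3].T+V[:3,3]
    s=np.c_[q[:,0]/-q[:,2],-q[:,1]/-q[:,2]];s=s*(1+i["k1"]*(s**2).sum(1))[:,None]
    M=np.array(i["mtx"]);return np.c_[s,np.ones(len(s))]@M[:2].T
def ray(uv,c):
    i=r.camera_info(c);V=np.array(i["view"]);M=np.array(i["mtx"])
    d=(np.linalg.inv(M)@[*uv,1])[:2];s=d.copy()
    for _ in range(20): s=d/(1+i["k1"]*(s@s))
    R=V[:3,:3];return -R.T@V[:3,3], R.T@np.array([s[0],-s[1],-1])
def onz(uv,c,z):
    o,d=ray(uv,c);return o+d*(z-o[2])/d[2]
def snap(c,n):
    im=r.capture(c);cv2.imwrite(f"pics/{n}.png",im[:,:,::-1]);return im
E
python3 - <<'E'
from h import *
a=snap("side","s0");b=snap("top","t0")
for c in("side","top"):
    i=r.camera_info(c);V=np.array(i["view"]);print(c,(-V[:3,:3].T@V[:3,3]).round(3),i["k1"])
    for t in("rack","stop_back","tin_mid","box_mid"):
        for d in r.place_of(t,c)[:4]: 
            print(t,round(d["conf"],2),np.round(d["location"],4),proj(d["location"],c).round(0))
s=r.read_state();print(s)
E
```

```text
side [ 0.449 -0.748  0.476] 0.00026809436679041003
rack 0.59 [ 0.637  -0.0193 -0.0009] [[398. 291.]]
stop_back 0.74 [ 0.6369 -0.1008  0.0728] [[414. 280.]]
tin_mid 0.86 [ 0.3259 -0.1051  0.0588] [[204. 291.]]
tin_mid 0.83 [ 0.441  -0.199   0.0539] [[282. 332.]]
tin_mid 0.78 [ 0.386  -0.3201  0.0577] [[232. 397.]]
box_mid 0.78 [0.6355 0.1243 0.0743] [[387. 216.]]
top [ 0.383 -0.062  0.819] -0.007626090234671507
rack 0.56 [ 0.6362 -0.0211 -0.0025] [[309. 181.]]
tin_mid 0.96 [ 0.3871 -0.3165  0.0538] [[501. 320.]]
tin_mid 0.72 [ 0.4396 -0.1963  0.0541] [[421. 288.]]
tin_mid 0.7 [ 0.6377 -0.1001  0.077 ] [[356. 164.]]
tin_mid 0.63 [ 0.3262 -0.1067  0.0539] [[366. 363.]]
box_mid 0.57 [0.629  0.1253 0.0672] [[217. 176.]]
{'t': 0.5, 'joint_pos': array([ 1.32642101,  0.33219788, -0.06470468,  1.46012551,  0.02161864,
        1.34989317, -0.08851568]), 'joint_velocities': array([-1.33512434e-03,  3.13645918e-04, -1.51975557e-03, -5.74180650e-04,
        1.68799100e-03, -7.95123873e-04, -7.59401318e-06]), 'joint_efforts': array([ 1.26518730e-04, -6.24746561e+01,  4.95580689e-02, -3.91559422e+01,
        1.64698530e-02,  2.46243246e-03,  5.83942801e-05]), 'position': array([ 0.13749276, -0.60970164,  0.23132667]), 'ee_rot': array([ 0.55227865,  0.44158434,  0.55223866, -0.44161524]), 'contact_force': array([0.80321432, 1.14168505, 1.05898478]), 'moment': array([-0.00745379,  0.01135315, -0.00290049]), 'finger_gap': 0.08534376010456594}
```

View pics/s0.png

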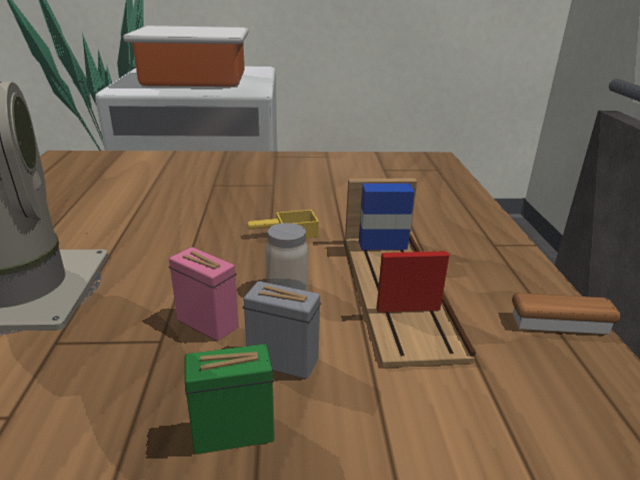

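View pics/t0.png

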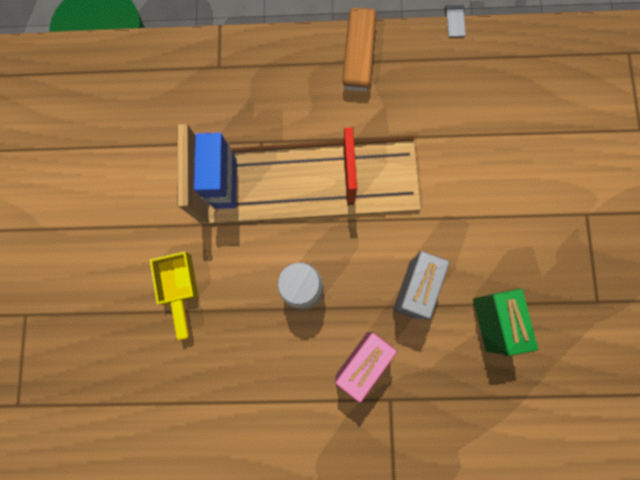

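```bash
cat > fit.py <<'E'
from h import *
from scipy.optimize import minimize
def cub(x0,x1,y0,y1,z0,z1): return np.array([[x,y,z] for x in(x0,x1) for y in(y0,y1) for z in(z0,z1)])
def w(p,C): c,s=np.cos(p[2]),np.sin(p[2]);return np.c_[C[:,0]*c-C[:,1]*s+p[0],C[:,0]*s+C[:,1]*c+p[1],C[:,2]]
def render(p,parts,c):
    m=np.zeros((480*4,640*4),np.uint8)
    for C in parts: cv2.fillConvexPoly(m,cv2.convexHull(np.round(proj(w(p,C),c)*4+1.5).astype(np.int32)),255)
    return cv2.resize(m,(640,480),interpolation=cv2.INTER_AREA)/255.
def fit(p,parts,masks):  # masks: {cam:(mask,ignore)}
    f=lambda q:sum((np.abs(render(q,parts,c)-m)*~ig).sum()/m.sum() for c,(m,ig) in masks.items())
    for _ in range(2):
        o=minimize(f,p,method="Nelder-Mead",options=dict(initial_simplex=np.array([p]+[np.array(p)+d for d in np.diag([.008,.008,.12])]),xatol=1e-4,fatol=1e-4));p=o.x
    return p,o.fun
def near(t,c,P):  # outline whose pixels contain/are nearest P
    u=proj(P,c)[0];L=r.outline_of(t,c)
    return min((d["pixels"] for d in L),key=lambda m:np.hypot(*(np.argwhere(m).mean(0)[::-1]-u)))
TIN=[cub(-.045,.045,-.0225,.0225,0,.11)];BOX=[cub(-.045,.045,-.02,.02,.012,.132)]
STOP=[cub(-.05,.05,0,.014,.012,.112)]
RACK=[cub(-.065,.065,-.19,.19,0,.012),cub(-.065,.065,.174,.19,0,.132),cub(.059,.065,-.19,.19,0,.02)]
E
python3 - <<'E'
from fit import *
for c in("side","top"): snap(c,"x"+c)
Z=np.zeros((480,640),bool);k=np.ones((5,5),np.uint8);dl=lambda m:cv2.dilate(m.astype(np.uint8),k)>0
M={t:{c:near(t,c,P) for c in("side","top")} for t,P in dict(tin_mid=[.44,-.198,.055],box_mid=[.633,.124,.072],stop_back=[.637,-.1,.072],rack=[.637,-.02,0]).items()}
im={c:cv2.imread(f"pics/x{c}.png") for c in("side","top")}
for n,t,p,parts,occ in(("tin","tin_mid",[.44,-.198,-.3],TIN,[]),("box","box_mid",[.633,.124,0],BOX,["stop_back"]),("stop","stop_back",[.637,-.1,0],STOP,[]),("rack","rack",[.637,-.02,0],RACK,["box_mid","stop_back","tin_mid"])):
    for cs in(["side"],["top"],["side","top"]):
        mk={}
        for c in cs:
            ig=Z.copy()
            for o in occ: ig|=dl(M[o][c])
            mk[c]=(M[t][c].astype(float),ig)
        q,f=fit(p,parts,mk);print(n,cs,q[:2].round(4),np.degrees(q[2]).round(2),round(f,3))
    for c in im:
        for C in parts: cv2.polylines(im[c],[cv2.convexHull(proj(w(q,C),c).round().astype(np.int32))],1,(0,255,255))
cv2.imwrite("pics/fit.png",np.hstack([cv2.resize(im["side"][160:400,140:480],(400*1,282)),cv2.resize(im["top"][100:340,160:500],(400,282))]))
cv2.imwrite("pics/crop.png",cv2.resize(im["side"][230:460,150:350],None,fx=2.5,fy=2.5))
E
```

```text
tin ['side'] [ 0.4413 -0.1942] -14.91 0.159
tin ['top'] [ 0.4419 -0.194 ] -21.75 0.037
tin ['side', 'top'] [ 0.4419 -0.1939] -22.29 0.207
box ['side'] [0.6323 0.1253] -2.05 0.03
box ['top'] [0.633  0.1242] 0.33 0.037
box ['side', 'top'] [0.6326 0.1237] 0.22 0.073
stop ['side'] [ 0.6382 -0.0982] 7.47 0.059
stop ['top'] [ 0.638  -0.0981] 1.97 0.083
stop ['side', 'top'] [ 0.6378 -0.0983] 2.03 0.153
rack ['side'] [ 0.6349 -0.0196] 1.91 0.022
rack ['top'] [ 0.6359 -0.0203] 2.0 0.015Traceback (most recent call last):
  File "<stdin>", line 13, in <module>
  File "fit.py", line 12, in fit
    o=minimize(f,p,method="Nelder-Mead",options=dict(initial_simplex=np.array([p]+[np.array(p)+d for d in np.diag([.008,.008,.12])]),xatol=1e-4,fatol=1e-4));p=o.x
    res = _minimize_neldermead(fun, x0, args, callback, bounds=bounds,
                               **options)
    fsim[j] = func(sim[j])
              ~~~~^^^^^^^^
    fx = function(np.copy(x), *(wrapper_args + args))
  File "fit.py", line 10, in <lambda>
    f=lambda q:sum((np.abs(render(q,parts,c)-m)*~ig).sum()/m.sum() for c,(m,ig) in masks.items())
               ~~~^^^^^^^^^^^^^^^^^^^^^^^^^^^^^^^^^^^^^^^^^^^^^^^^^^^^^^^^^^^^^^^^^^^^^^^^^^^^^^^
  File "fit.py", line 10, in <genexpr>
    f=lambda q:sum((np.abs(render(q,parts,c)-m)*~ig).sum()/m.sum() for c,(m,ig) in masks.items())
                           ~~~~~~^^^^^^^^^^^
  File "fit.py", line 7, in render
    for C in parts: cv2.fillConvexPoly(m,cv2.convexHull(np.round(proj(w(p,C),c)*4+1.5).astype(np.int32)),255)
                                                                 ~~~~^^^^^^^^^^
  File "h.py", line 4, in proj
    i=r.camera_info(c);P=np.atleast_2d(P);V=np.array(i["view"]);q=P@V[:3,:3].T+V[:3,3]
ValueError: time passes only in moves, steps and waits
```

```bash
python3 - <<'E'
import re
s=open("h.py").read().replace("def proj","import functools\nci=functools.lru_cache(None)(lambda c:r.camera_info(c))\ndef proj",1)
a,b=s.split("def proj",1);open("h.py","w").write(a+"def proj"+b.replace("r.camera_info(c)","ci(c)"))
E
python3 - <<'E'
from fit import *
print(r.read_state()["t"])
im={c:cv2.imread(f"pics/x{c}.png") for c in("side","top")}
raw=im["side"].copy()
for c in("side","top"):r.capture(c)
m={c:near("tin_mid",c,[.44,-.198,.055]) for c in im}
# own colour segmentation of grey tin
for c,(x0,y0,x1,y1) in dict(side=(238,278,326,382),top=(388,246,456,326)).items():
    h=cv2.cvtColor(im[c],cv2.COLOR_BGR2HSV);g=np.zeros((480,640),bool);g[y0:y1,x0:x1]=(h[y0:y1,x0:x1,1]<70)
    g=cv2.morphologyEx(g.astype(np.uint8),cv2.MORPH_CLOSE,np.ones((9,9)));n,l,st,_=cv2.connectedComponentsWithStats(g);g=l==1+np.argmax(st[1:,4])
    print(c,g.sum(),m[c].sum(),(g&m[c]).sum()); m[c+"g"]=g
Z=np.zeros((480,640),bool)
for nm,mk in(("side g",{"side":m["sideg"]}),("top g",{"top":m["topg"]}),("both g",{"side":m["sideg"],"top":m["topg"]}),("net",{"top":m["top"]})):
    q,f=fit([.44,-.198,-.3],TIN,{c:(v.astype(float),Z) for c,v in mk.items()});print(nm,q[:2].round(4),np.degrees(q[2]).round(2),round(f,3))
    if nm=="both g":Q=q
for p,parts in((Q,TIN),([.6326,.1237,.0038],BOX),([.6378,-.0983,.035],STOP),([.6355,-.02,.035],RACK)):
  for c in im:
    for C in parts: cv2.polylines(im[c],[cv2.convexHull(proj(w(p,C),c).round().astype(np.int32))],1,(0,255,255))
A=np.hstack([im["side"][160:400,140:480],im["top"][100:340,160:500]]);B=np.hstack([raw[240:400,150:350],im["top"][240:400,330:530]])
A=cv2.resize(A,(800,282));B=cv2.resize(B,(800,318));cv2.imwrite("pics/fit.png",np.vstack([A,B]))
E
```

```text
1.0
side 6096 5633 5612
top 2379 2452 2364
side g [ 0.4402 -0.1854] -35.05 0.133
top g [ 0.4412 -0.1942] -22.84 0.057
both g [ 0.441  -0.1941] -21.24 0.228
net [ 0.4416 -0.1937] -22.54 0.039
```

View pics/fit.png

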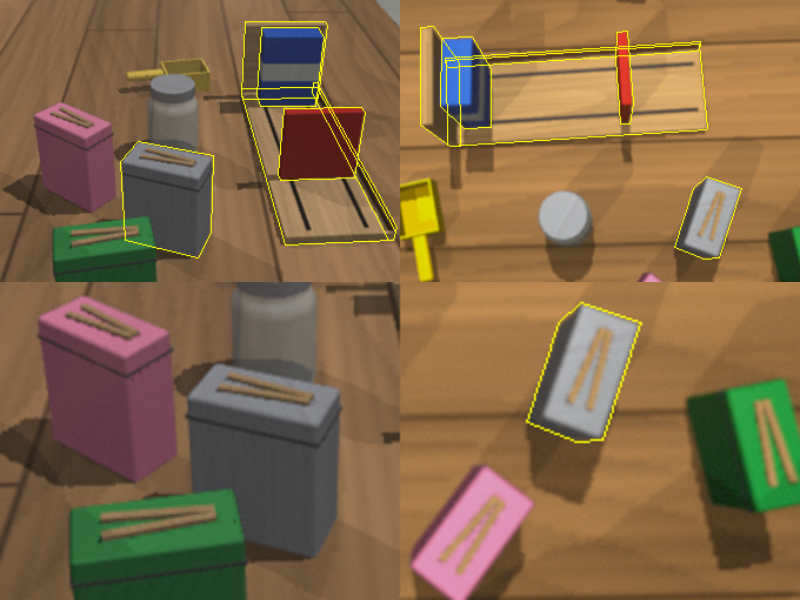

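```bash
cat > d.py <<'E'
import sys,numpy as np
from workcell import r
from scipy.spatial.transform import Rotation as R
x,y,z,yaw=map(float,sys.argv[1:5])
s=r.read_state();q=s["ee_rot"];T=R.from_quat([q[1],q[2],q[3],q[0]]).as_matrix()
a=np.radians(yaw);n=np.array([-np.sin(a),np.cos(a),0])  # object's y
print("t",s["t"],"pos",s["position"].round(4),"gap",round(s["finger_gap"],4),"F",s["contact_force"].round(1),"q",s["joint_pos"].round(2))
print("axes x,y,z",T.T.round(3).tolist())
for g in(1,-1):
    m=g*n;print("spin deg",np.degrees(np.arctan2(np.cross(T[:,2],m)@T[:,0],T[:,2]@m)).round(2))
print("shift now mm",(T.T@(np.array([x,y,z])-s["position"])*1000).round(1))
E
python3 d.py .4413 -.194 .2 -22.5
```

```text
t 1.2 pos [ 0.1375 -0.6097  0.2313] gap 0.0855 F [-0.7  0.2  0.2] q [ 1.33  0.33 -0.06  1.46  0.02  1.35 -0.09]
axes x,y,z [[0.0, -0.0, -1.0], [0.976, 0.22, 0.0], [0.22, -0.976, 0.0]]
spin deg -144.79
spin deg 35.21
shift now mm [  31.3  387.8 -338.7]
```

Emit:
step_arm(
  series=[
    [0,27,-24,0,-1],
    [0,27,-24,0,-1],
    [0,27,-24,0,-1],
    [0,27,-24,0,-1],
    [0,27,-24,0,-1],
    [0,27,-24,0,-1],
    [0,27,-24,0,-1],
    [0,27,-24,0,-1],
    [0,27,-24,0,-1],
    [0,27,-24,0,-1],
    [0,27,-24,0,-1],
    [0,27,-24,0,-1],
    [0,27,-24,0,-1],
    [0,0,0,7,-1],
    [0,0,0,7,-1],
    [0,0,0,7,-1],
    [0,0,0,7,-1],
    [0,0,0,7,-1],
    [0,0,0,7,-1],
    [0,0,0,0,-1],
  ],
)

```text
t: 2.87
position: [0.4231, -0.2079, 0.2314]
ee_rot: [-0.352, -0.615, -0.346, 0.615]
contact_force: [-0.0, 0.0, -0.1]
finger_gap: 0.0853
```

```bash
python3 d.py .4413 -.194 .2 -22.5
```

```text
t 2.8667 pos [ 0.4231 -0.2079  0.2314] gap 0.0853 F [-0.   0.  -0.1] q [ 0.83  0.01 -0.48  1.83  0.01  1.29 -1.76]
axes x,y,z [[0.003, -0.007, -1.0], [0.859, -0.513, 0.006], [-0.513, -0.859, 0.005]]
spin deg 171.65
spin deg -8.35
shift now mm [ 31.3   8.3 -21.4]
```

Emit:
step_arm(
  series=[
    [0,4,-10,0,-1],
    [0,4,-11,0,-1],
    [30,0,0,-4,-1],
    [0,0,0,-4,-1],
    [0,0,0,0,-1],
  ],
)

```text
t: 3.28
position: [0.4435, -0.193, 0.2017]
ee_rot: [0.402, 0.585, 0.394, -0.585]
contact_force: [0.4, 0.2, 0.7]
finger_gap: 0.0856
```

```bash
python3 d.py .4413 -.194 .055 -22.5; python3 -c "
from h import *
snap('top','t1')"
```

```text
t 3.2833 pos [ 0.4435 -0.193   0.2017] gap 0.0856 F [0.4 0.2 0.7] q [ 0.81  0.06 -0.51  1.85  0.04  1.23 -1.66]
axes x,y,z [[0.006, -0.009, -1.0], [0.93, -0.367, 0.009], [-0.367, -0.93, 0.006]]
spin deg -179.03
spin deg 0.97
shift now mm [146.7  -3.    0.8]
```

View pics/t1.png

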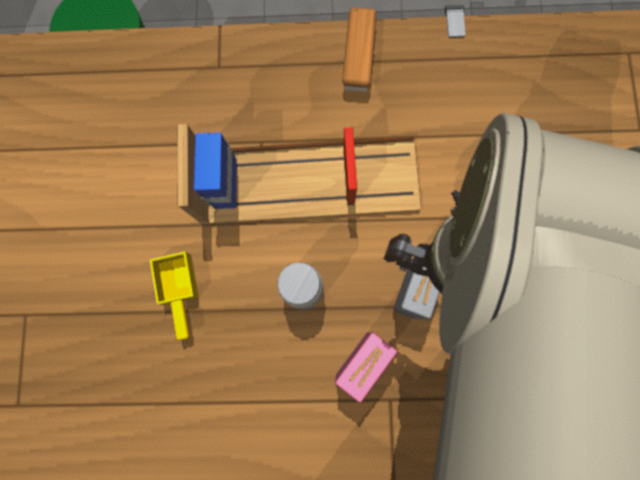

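Emit:
step_arm(
  series=[
    [0,-2,1,1,-1],
    [25,0,0,0,-1],
    [25,0,0,0,-1],
    [25,0,0,0,-1],
    [20,0,0,0,-1],
    [20,0,0,0,-1],
    [15,0,0,0,-1],
    [10,0,0,0,-1],
    [0,0,0,0,-1],
  ],
)

```text
t: 4.08
position: [0.4445, -0.1967, 0.0608]
ee_rot: [0.393, 0.594, 0.379, -0.591]
contact_force: [-0.8, 0.3, 0.3]
finger_gap: 0.0852
```

```bash
python3 d.py .4413 -.194 .055 -22.5; python3 -c "
from h import *
snap('side','s2');im=cv2.imread('pics/s2.png');cv2.imwrite('pics/s2c.png',cv2.resize(im[150:450,130:490],None,fx=2,fy=2))"
```

```text
t 4.0833 pos [ 0.4445 -0.1967  0.0608] gap 0.0852 F [-0.8  0.3  0.3] q [ 0.77  0.23 -0.5   2.    0.15  0.93 -1.79]
axes x,y,z [[0.013, -0.013, -1.0], [0.915, -0.404, 0.018], [-0.404, -0.915, 0.007]]
spin deg 178.68
spin deg -1.32
shift now mm [ 5.7 -4.1 -1.2]
```

View pics/s2c.png

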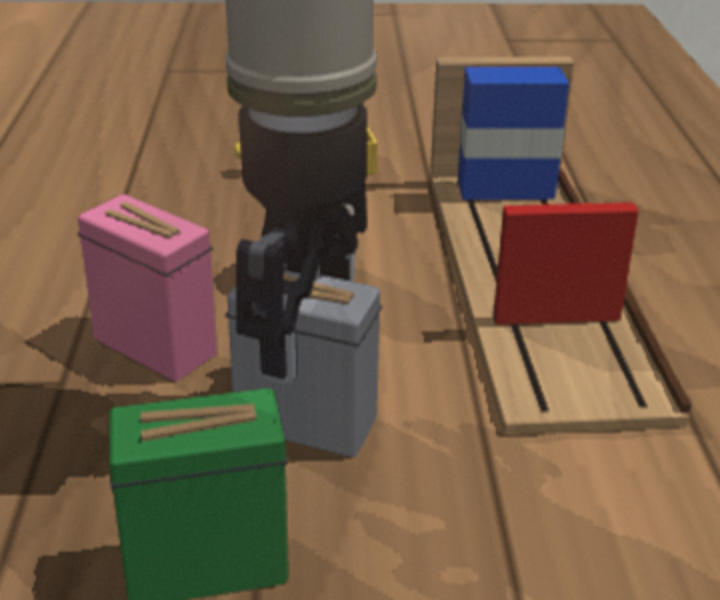

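Emit:
step_arm(
  series=[
    [5,-4,-1,-1,-1],
    [0,0,0,0,0.2],
    [0,0,0,0,0.6],
    [0,0,0,0,1],
    [0,0,0,0,1],
    [0,0,0,0,1],
    [0,0,0,0,1],
    [0,0,0,0,1],
    [0,0,0,0,1],
  ],
)

```text
t: 4.88
position: [0.4433, -0.1952, 0.0604]
ee_rot: [0.4, 0.591, 0.382, -0.587]
contact_force: [-0.4, 0.3, -3.9]
finger_gap: 0.0442
```

```bash
python3 d.py .4413 -.194 .2 -22.5
```

```text
t 4.8833 pos [ 0.4433 -0.1952  0.0604] gap 0.0442 F [-0.4  0.3 -3.9] q [ 0.77  0.23 -0.5   2.01  0.15  0.92 -1.77]
axes x,y,z [[0.019, -0.017, -1.0], [0.921, -0.388, 0.024], [-0.388, -0.922, 0.008]]
spin deg 179.69
spin deg -0.31
shift now mm [-139.7    1.     0.8]
```

Emit:
step_arm(
  series=[
    [-15,0,0,0,1],
    [-25,0,0,0,1],
    [-25,0,0,0,1],
    [-25,0,0,0,1],
    [-25,0,0,0,1],
    [-25,0,0,0,1],
    [-20,0,0,0,1],
    [0,0,0,0,1],
  ],
)

```text
t: 5.55
position: [0.4374, -0.1907, 0.224]
ee_rot: [0.397, 0.59, 0.386, -0.588]
contact_force: [1.4, 0.5, -3.5]
finger_gap: 0.0445
```

```bash
python3 d.py .6336 .035 .21 2
```

```text
t 5.55 pos [ 0.4374 -0.1907  0.224 ] gap 0.0445 F [ 1.4  0.5 -3.5] q [ 0.82  0.03 -0.51  1.84  0.02  1.27 -1.67]
axes x,y,z [[0.011, -0.012, -1.0], [0.922, -0.387, 0.015], [-0.387, -0.922, 0.007]]
spin deg 155.26
spin deg -24.74
shift now mm [  13.5   93.5 -284.1]
```

Emit:
step_arm(
  series=[
    [0,8,-23,0,1],
    [0,8,-23,0,1],
    [0,8,-23,0,1],
    [0,8,-23,0,1],
    [0,8,-23,0,1],
    [0,8,-23,0,1],
    [0,8,-23,0,1],
    [0,8,-23,0,1],
    [0,8,-23,0,1],
    [0,8,-23,0,1],
    [0,8,-23,0,1],
    [0,8,-23,0,1],
    [0,0,0,-6,1],
    [0,0,0,-6,1],
    [0,0,0,-6,1],
    [0,0,0,-6,1],
    [0,0,0,0,1],
  ],
)

```text
t: 6.97
position: [0.6351, 0.0376, 0.1969]
ee_rot: [0.507, 0.485, 0.511, -0.496]
contact_force: [0.1, -0.2, -3.7]
finger_gap: 0.0444
```

```bash
python3 d.py .6336 .035 .21 2
```

```text
t 6.9667 pos [0.6351 0.0376 0.1969] gap 0.0444 F [ 0.1 -0.2 -3.7] q [ 0.39  0.48 -0.72  1.43  0.32  1.36 -1.88]
axes x,y,z [[-0.014, -0.008, -1.0], [0.999, 0.036, -0.014], [0.037, -0.999, 0.007]]
spin deg -179.91
spin deg 0.09
shift now mm [-13.1  -1.8   2.6]
```

Emit:
step_arm(
  series=[
    [25,0,0,0,1],
    [25,0,0,0,1],
    [20,0,0,0,1],
    [20,0,0,0,1],
    [15,0,0,0,1],
    [5,0,0,0,1],
    [0,0,0,0,1],
  ],
)

```text
t: 7.55
position: [0.6309, 0.0363, 0.0757]
ee_rot: [0.5, 0.491, 0.506, -0.503]
contact_force: [0.5, -0.0, -3.4]
finger_gap: 0.0444
```

```bash
python3 d.py .636 .035 .073 2;python3 -c "
from h import *
snap('side','s3');im=cv2.imread('pics/s3.png');cv2.imwrite('pics/s3c.png',cv2.resize(im[130:380,310:500],None,fx=2.4,fy=2.4))"
```

```text
t 7.55 pos [0.6309 0.0363 0.0757] gap 0.0444 F [ 0.5 -0.  -3.4] q [ 0.37  0.58 -0.68  1.56  0.39  1.16 -1.95]
axes x,y,z [[-0.019, -0.006, -1.0], [1.0, 0.012, -0.019], [0.012, -1.0, 0.006]]
spin deg 178.68
spin deg -1.32
shift now mm [2.6 5.1 1.3]
```

View pics/s3c.png

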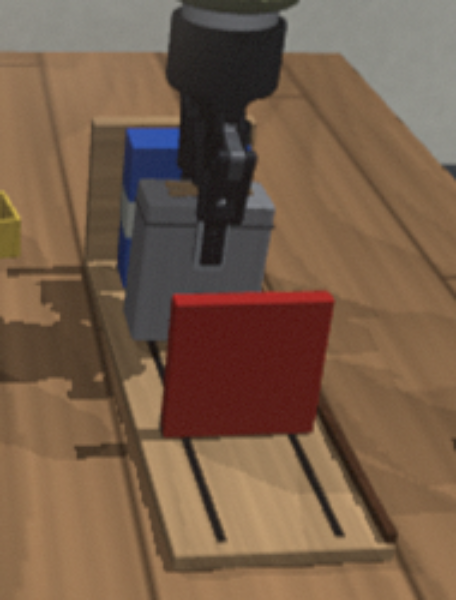

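Emit:
step_arm(
  series=[
    [0,4,0,-1,1],
    [0,3,0,0,1],
    [0,0,0,0,1],
  ],
)

```text
t: 7.85
position: [0.6401, 0.0366, 0.0786]
ee_rot: [0.505, 0.487, 0.51, -0.498]
contact_force: [0.2, 0.3, -3.3]
finger_gap: 0.0441
```

```bash
python3 d.py .638 .036 .073 2
python3 - <<'E'
from fit import *
for c in("side","top"):snap(c,"y"+c)
for c in("side","top"):
    for d in r.place_of("tin_mid",c)[:4]: print(c,round(d["conf"],2),np.round(d["location"],4))
E
```

```text
t 7.85 pos [0.6401 0.0366 0.0786] gap 0.0441 F [ 0.2  0.3 -3.3] q [ 0.37  0.6  -0.68  1.54  0.4   1.17 -1.93]
axes x,y,z [[-0.016, -0.006, -1.0], [0.999, 0.029, -0.016], [0.029, -1.0, 0.006]]
spin deg 179.65
spin deg -0.35
shift now mm [ 5.6 -2.   0.5]
side 0.95 [0.6338 0.0319 0.0753]
side 0.68 [ 0.3869 -0.32    0.0563]
side 0.68 [ 0.325  -0.1057  0.0569]
top 0.87 [ 0.386  -0.3177  0.0581]
```

Emit:
step_arm(
  series=[
    [3,-3,0,0,1],
    [2,0,0,0,1],
    [2,0,0,0,1],
    [0,0,0,0,1],
  ],
)

```text
t: 8.38
position: [0.636, 0.0367, 0.0744]
ee_rot: [0.505, 0.487, 0.509, -0.498]
contact_force: [0.6, 1.5, -3.4]
finger_gap: 0.0443
```

```bash
python3 d.py .637 .036 .073 2
```

```text
t 8.3833 pos [0.636  0.0367 0.0744] gap 0.0443 F [ 0.6  1.5 -3.4] q [ 0.37  0.59 -0.68  1.55  0.4   1.16 -1.94]
axes x,y,z [[-0.015, -0.008, -1.0], [0.999, 0.029, -0.015], [0.029, -1.0, 0.007]]
spin deg 179.64
spin deg -0.36
shift now mm [1.4 1.  0.7]
```

Emit:
step_arm(
  series=[
    [2,0,0,0,1],
    [1,0,0,0,1],
    [0,0,0,0,1],
  ],
)

```text
t: 8.63
position: [0.6362, 0.0368, 0.074]
ee_rot: [0.506, 0.487, 0.508, -0.498]
contact_force: [0.5, -0.0, -4.1]
finger_gap: 0.0445
```

Emit:
step_arm(
  series=[
    [4,0,0,0,1],
    [0,0,0,0,1],
  ],
)

```text
t: 8.8
position: [0.6368, 0.037, 0.0745]
ee_rot: [0.507, 0.488, 0.507, -0.498]
contact_force: [0.1, 0.2, -2.9]
finger_gap: 0.0442
```

Emit:
step_arm(
  series=[
    [0,0,0,0,0.3],
    [0,0,0,0,0],
    [0,0,0,0,-0.2],
    [0,0,0,0,-0.4],
    [0,0,0,0,-0.4],
    [0,0,0,0,-0.4],
  ],
)

```text
t: 9.3
position: [0.6371, 0.037, 0.0733]
ee_rot: [0.507, 0.488, 0.507, -0.498]
contact_force: [0.1, 0.3, 0.3]
finger_gap: 0.0597
```

```bash
python3 d.py .637 .036 .2 2
python3 - <<'E'
from fit import *
im=snap("side","s4");d=r.place_of("tin_mid","side")[0];print(d["location"])
cv2.imwrite('pics/s4c.png',cv2.resize(im[130:330,310:470,::-1],None,fx=3,fy=3))
E
```

```text
t 9.3 pos [0.6371 0.037  0.0733] gap 0.0597 F [0.1 0.3 0.3] q [ 0.37  0.59 -0.68  1.55  0.4   1.15 -1.94]
axes x,y,z [[-0.01, -0.009, -1.0], [1.0, 0.028, -0.01], [0.028, -1.0, 0.009]]
spin deg 179.61
spin deg -0.39
shift now mm [-126.7   -1.5    2.2]
[0.3241, -0.1045, 0.0555]
```

View pics/s4c.png

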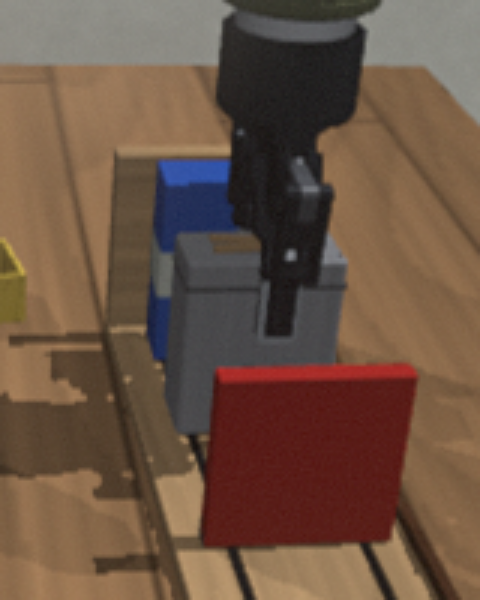

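Emit:
step_arm(
  series=[
    [-15,0,0,0,-0.4],
    [-25,0,0,0,-0.4],
    [-25,0,0,0,-0.4],
    [-25,0,0,0,-0.4],
    [-25,0,0,0,0],
    [-15,0,0,0,1],
    [0,0,25,0,1],
    [0,0,30,0,1],
    [0,0,30,0,1],
    [0,0,30,0,1],
    [0,0,30,0,1],
    [0,0,30,0,1],
    [0,0,30,0,1],
    [0,0,10,0,1],
    [0,0,0,0,1],
  ],
)

```text
t: 10.65
position: [0.6465, -0.1803, 0.2313]
ee_rot: [0.512, 0.489, 0.507, -0.492]
contact_force: [-0.2, 0.4, 0.4]
finger_gap: -0.0001
```

```bash
python3 d.py .637 -.17 .075 2
python3 - <<'E'
from fit import *
a=snap("side","s5");b=snap("top","t5")
L={c:[(round(d["conf"],2),np.round(d["location"],4).tolist()) for d in r.place_of("tin_mid",c)] for c in("side","top")};print(L)
Z=np.zeros((480,640),bool)
for n,t,P,parts in(("tin","tin_mid",[.634,.035,.067],[TIN[0]+[0,0,.012]]),("box","box_mid",[.633,.124,.072],BOX),("stop","stop_back",[.637,-.1,.072],STOP)):
    m=near(t,"top",P);q,f=fit([P[0],P[1],.03],parts,{"top":(m.astype(float),Z)});print(n,q[:2].round(4),np.degrees(q[2]).round(2),round(f,3))
cv2.imwrite("pics/c5.png",np.hstack([cv2.resize(a[130:330,310:470,::-1],(400,500)),cv2.resize(b[100:260,160:288+0,::-1],(400,500))]))
E
```

```text
t 10.65 pos [ 0.6465 -0.1803  0.2313] gap -0.0001 F [-0.2  0.4  0.4] q [ 0.65  0.51 -0.66  1.3   0.31  1.43 -1.52]
axes x,y,z [[0.003, -0.008, -1.0], [0.999, 0.038, 0.003], [0.038, -0.999, 0.008]]
spin deg -179.82
spin deg 0.18
shift now mm [156.1  -9.6 -11.9]
{'side': [(0.76, [0.3245, -0.1008, 0.0561]), (0.75, [0.6327, 0.0352, 0.0655]), (0.59, [0.3864, -0.3205, 0.0557])], 'top': [(0.79, [0.3265, -0.1072, 0.0531]), (0.71, [0.6301, 0.0364, 0.0672])]}
tin [0.6336 0.0375] 1.17 0.035
box [0.6329 0.1242] 1.42 0.053
stop [ 0.6382 -0.0981] 2.11 0.076
```

View pics/c5.png

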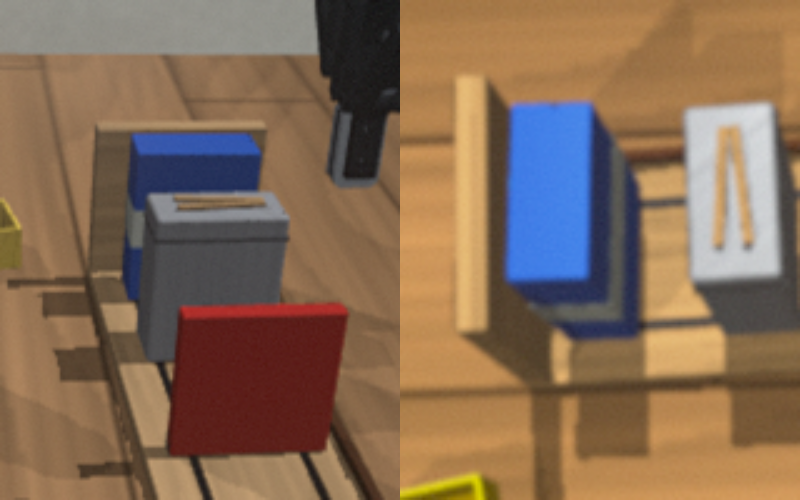

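Emit:
step_arm(
  series=[
    [25,-4,0,0,1],
    [25,-4,0,0,1],
    [25,0,0,0,1],
    [25,0,0,0,1],
    [25,0,0,0,1],
    [20,0,0,0,1],
    [10,0,0,0,1],
    [0,0,0,0,1],
  ],
)

```text
t: 11.67
position: [0.6414, -0.1674, 0.0721]
ee_rot: [0.517, 0.486, 0.51, -0.485]
contact_force: [0.3, -0.2, -0.4]
finger_gap: 0.0002
```

```bash
python3 d.py .64 -.13 .075 2
```

```text
t 11.6667 pos [ 0.6414 -0.1674  0.0721] gap 0.0002 F [ 0.3 -0.2 -0.4] q [ 0.63  0.61 -0.63  1.5   0.39  1.14 -1.58]
axes x,y,z [[0.008, -0.006, -1.0], [0.998, 0.056, 0.008], [0.056, -0.998, 0.006]]
spin deg -178.79
spin deg 1.21
shift now mm [ -3.2   0.7 -37.4]
```

Emit:
step_arm(
  series=[
    [-3,0,-15,1,1],
    [0,0,-15,0,1],
    [0,0,-10,0,1],
    [0,0,-10,0,1],
    [0,0,-10,0,1],
    [0,0,-10,0,1],
    [0,0,-10,0,1],
    [0,0,-10,0,1],
    [0,0,-10,0,1],
    [0,0,0,0,1],
  ],
)

```text
t: 12.5
position: [0.6388, -0.059, 0.0791]
ee_rot: [0.515, 0.491, 0.505, -0.489]
contact_force: [-0.3, 1.2, -0.2]
finger_gap: 0.0001
```

```bash
python3 d.py .6345 .04 .075 2
```

```text
t 12.5 pos [ 0.6388 -0.059   0.0791] gap 0.0001 F [-0.3  1.2 -0.2] q [ 0.51  0.57 -0.66  1.57  0.38  1.13 -1.77]
axes x,y,z [[0.013, -0.009, -1.0], [0.999, 0.041, 0.012], [0.041, -0.999, 0.009]]
spin deg -179.67
spin deg 0.33
shift now mm [  3.2  -0.3 -99.2]
```

Emit:
step_arm(
  series=[
    [0,0,-8,0,1],
    [0,0,-8,0,1],
    [0,0,-8,0,1],
    [0,0,-6,0,1],
    [0,0,-5,0,1],
    [0,0,-5,0,1],
    [0,0,-5,0,1],
    [0,0,-5,0,1],
    [0,0,-5,0,1],
    [0,0,-5,0,1],
    [0,0,-5,0,1],
    [0,0,-5,0,1],
  ],
)

```text
t: 13.5
position: [0.6362, 0.0124, 0.0791]
ee_rot: [0.515, 0.491, 0.502, -0.492]
contact_force: [-1.9, -4.9, 3.6]
finger_gap: 0.0002
```

```bash
python3 d.py .6345 .04 .075 2
python3 - <<'E'
from fit import *
a=snap("side","s6");b=snap("top","t6")
print([(t,c,[np.round(d["location"],4).tolist() for d in r.place_of(t,c)]) for t in("stop_back","box_mid") for c in("side","top")])
cv2.imwrite("pics/c6.png",np.hstack([cv2.resize(a[130:330,310:470,::-1],(400,500)),cv2.resize(b[100:260,160:288+0,::-1],(400,500))]))
E
```

```text
t 13.5 pos [0.6362 0.0124 0.0791] gap 0.0002 F [-1.9 -4.9  3.6] q [ 0.4   0.56 -0.67  1.58  0.39  1.13 -1.9 ]
axes x,y,z [[0.013, -0.014, -1.0], [0.999, 0.035, 0.012], [0.035, -0.999, 0.014]]
spin deg -179.99
spin deg 0.01
shift now mm [  3.7  -0.8 -27.7]
[('stop_back', 'side', [[0.6331, 0.0303, 0.0724]]), ('stop_back', 'top', []), ('box_mid', 'side', []), ('box_mid', 'top', [])]
```

View pics/c6.png

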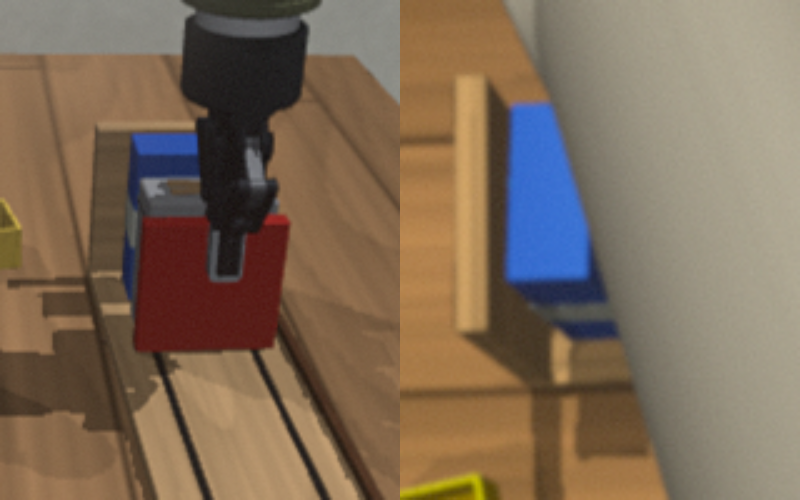

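Emit:
step_arm(
  series=[
    [0,0,-4,0,1],
    [0,0,-4,0,1],
    [0,0,-4,0,1],
    [0,0,-4,0,1],
    [0,0,-4,0,1],
  ],
)

```text
t: 14.22
position: [0.6357, 0.0297, 0.0787]
ee_rot: [0.515, 0.491, 0.5, -0.493]
contact_force: [-1.0, -6.6, 3.2]
finger_gap: 0.0001
```

Emit:
step_arm(
  series=[
    [0,0,-4,0,1],
    [0,0,-4,0,1],
    [0,0,-4,0,1],
  ],
)

```text
t: 14.47
position: [0.6353, 0.0385, 0.0788]
ee_rot: [0.515, 0.49, 0.498, -0.496]
contact_force: [-2.4, -8.7, 3.9]
finger_gap: -0.0
```

Emit:
step_arm(
  series=[
    [0,0,-4,0,1],
    [0,0,-4,0,1],
  ],
)

```text
t: 14.63
position: [0.6351, 0.0395, 0.0789]
ee_rot: [0.516, 0.488, 0.495, -0.5]
contact_force: [-5.0, -19.1, 8.8]
finger_gap: 0.0001
```

Emit:
step_arm(
  series=[
    [0,0,-4,0,1],
    [0,0,-4,0,1],
  ],
)

```text
t: 14.8
position: [0.635, 0.039, 0.079]
ee_rot: [0.517, 0.487, 0.491, -0.505]
contact_force: [-4.2, -15.3, 7.2]
finger_gap: 0.0001
```

Emit:
step_arm(
  series=[
    [0,0,10,0,1],
    [0,0,20,0,1],
    [0,0,25,0,1],
    [0,0,30,0,1],
    [0,0,30,0,1],
    [-25,0,30,0,1],
    [-25,0,30,0,1],
    [-25,0,30,0,1],
    [-25,0,30,0,1],
    [-25,0,10,0,1],
    [0,0,0,0,1],
  ],
)

```text
t: 15.72
position: [0.6389, -0.1998, 0.2155]
ee_rot: [0.517, 0.487, 0.498, -0.498]
contact_force: [1.2, 0.2, -0.5]
finger_gap: -0.0
```

```bash
python3 d.py .6345 .04 .075 2
python3 - <<'E'
from fit import *
a=snap("side","s7");b=snap("top","t7")
Z=np.zeros((480,640),bool)
for n,t,P,parts in(("tin","tin_mid",[.634,.092,.067],[TIN[0]+[0,0,.012]]),("box","box_mid",[.633,.134,.072],BOX),("stop","stop_back",[.634,.055,.072],STOP)):
    print(n,[np.round(d["location"],4).tolist() for c in("side","top") for d in r.place_of(t,c)])
    try:
        m=near(t,"top",P);q,f=fit([P[0],P[1],.03],parts,{"top":(m.astype(float),Z)})
        l=q[:2]-[.6355,-.02];e=np.radians(2);print(" rack frame",(l[0]*np.cos(e)+l[1]*np.sin(e)).round(4),(-l[0]*np.sin(e)+l[1]*np.cos(e)).round(4),np.degrees(q[2]).round(2)-2,round(f,3))
    except Exception as x: print(x)
cv2.imwrite("pics/c7.png",np.hstack([cv2.resize(a[130:330,310:470,::-1],(400,500)),cv2.resize(b[100:260,160:288+0,::-1],(400,500))]))
E
```

```text
t 15.7167 pos [ 0.6389 -0.1998  0.2155] gap -0.0 F [ 1.2  0.2 -0.5] q [ 0.67  0.5  -0.64  1.34  0.32  1.38 -1.51]
axes x,y,z [[0.008, -0.029, -1.0], [1.0, 0.03, 0.008], [0.03, -0.999, 0.029]]
spin deg 179.74
spin deg -0.26
shift now mm [ 133.6    1.8 -243.8]
tin [[0.3222, -0.1052, 0.0578], [0.3838, -0.32, 0.0565], [0.3303, -0.1042, 0.0536], [0.3839, -0.3145, 0.0507]]
 rack frame -0.0003 0.1126 3.8899999999999997 0.312
box []
 rack frame 0.0021 0.156 3.45 0.391
stop [[0.6329, 0.0548, 0.073], [0.6293, 0.052, 0.0767]]
 rack frame -0.0003 0.0753 0.18999999999999995 0.064
```

View pics/c7.png

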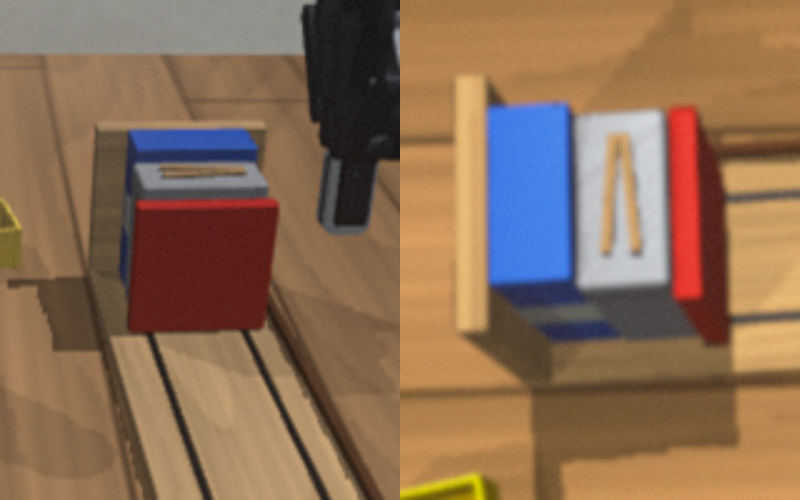

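```bash
python3 - <<'E'
from fit import *
b=cv2.imread("pics/t7.png");e=np.radians(2);h=cv2.cvtColor(b,cv2.COLOR_BGR2HSV)
m=np.zeros((480,640),np.uint8);m[128:205,335//2+170-160:460]=0
m[125:205,340:380]=0
x0,y0,x1,y1=160+58,100+34,160+88,100+94   # around the tin's top
s=((h[...,1]<60)&(h[...,2]>120)).astype(np.uint8);t=np.zeros_like(s);t[y0:y1,x0:x1]=s[y0:y1,x0:x1]
t=cv2.morphologyEx(t,cv2.MORPH_CLOSE,np.ones((9,9)));n,l,st,_=cv2.connectedComponentsWithStats(t);t=(l==1+np.argmax(st[1:,4]))
top=[cub(-.045,.045,-.0225,.0225,.1219,.122)]
q,f=fit([.6316,.0915,.035],top,{"top":(t.astype(float),np.zeros_like(t))})
d=q[:2]-[.6355,-.02];print((d[0]*np.cos(e)+d[1]*np.sin(e)).round(4),(-d[0]*np.sin(e)+d[1]*np.cos(e)).round(4),np.degrees(q[2])-2,f,t.sum())
E
```

```text
-0.0008 0.1108 -0.38550467010624434 0.09768642789579977 1534
```

Measured in the rack's frame, the tin is at x = −0.8 mm and y = 110.8 mm (snug would be 111.5 mm). It is turned by −0.4°.

```bash
python3 -c "
from workcell import r
print(r.hand_in(),r.read_state()['t'])"
```

```text
the job is handed in; nothing more can be done
the job is handed in; nothing more can be done
```

The grey peg tin now stands upright in the rack between the blue soap box and the red stop, and the job is handed in. I put the tin in the middle of the rack from front to back, then pushed the stop with shut fingers until tin and box were against the end wall. The last push reached about 19 N with no further movement. I then backed the robot off clear; the last time reading before hand-in was about 16 s, against the 51 s limit.

**Last checks, measured in the rack's frame:**

| Part | Measured | Expected when snug |
|---|---|---|
| Stop, outer face | y = 75.3 mm | 75 mm |
| Tin, along the rack | y = 110.8 mm | 111.5 mm |
| Tin, front to back | −0.8 mm from centre | 0 mm |
| Tin, turn against the rack | −0.4° | 0° |

The final side and top pictures show the box standing against the wall, with no visible gap between wall, box, tin and stop.

**Checks that failed or disagreed:**
- **Final network check:** the networks did not report the box or this tin in the final pictures. Their outline fits there were poor, so I threw them out. The tin figures come from my own colour-based fit, and the box was judged only from the pictures.
- **Early tin measurement:** the side-camera fits of the tin's angle disagreed with the top camera, because the green look-alike hid part of the tin. I used the top camera.

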